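Put the mould back in the push-to-open drawer

ROBOT

A 6-joint arm with a two-finger parallel gripper is mounted at the origin on the work surface. World frame = base frame: x ahead of the robot, y to its left, z up, the work surface at z = 0. Lengths are in m, angles in rad, forces in N, time in s.
With the tool pointing down it reaches from about 0.375 to 0.9 m from the base axis. Payload 3.1 kg.
Tool frame: the origin (TCP) lies at the very end of the fingers, on their centre line; the grasp point (between the pads) lies 19 mm behind it; z points along the fingers, y is the direction in which the jaws open and shut (so a half turn about z gives the same grasp; the last joint's range is limited). The gripper opens to 87 mm and grips with 3 to 60 N. Pads are 19 mm wide; open, the fingers measure 117 mm over their backs; the gripper's body (75 mm by 190 mm) begins 51 mm behind the grasp point.
Start: joints at [-1.407, 0.527, 1.433, -0, 1.181, -0.178], TCP at [0.21, -0.589, 0.223] pointing down, gripper open.
Joint ranges: [-3.08, 3.08], [-0.75, 2.2], [0.22, 2.44], [-1.43, 4.57], [0, 2.65], [-2.85, 2.85]. Speed limits (rad/s): [2.79, 2.79, 3.14, 3.14, 3.14, 3.14].

INTERFACE

Orientations are given as a unit quaternion [x, y, z, w].
In Python, from rig import robot, optics gives the robot as it stands.
- The arm moves only by the shell command python3 -m inch 'ROWS' [FORCE]. ROWS is JSON, a list of rows, each an object of numbers: "ax", "ay", "az": the turn, a rotation vector about the tool's x, y, z in rad; "dx", "dy", "dz": the shift along the tool's x, y, z in mm; "gripper": the opening in per cent of the stroke, from 0 (shut) to 100 (fully open). In form: [{"ax": .., "ay": .., "az": .., "dx": .., "dy": .., "dz": .., "gripper": ..}, ...]. A call has 1 to 8 rows; each row shifts and turns the commanded pose from where the row before left it, along the tool's axes as they then stand; what a row does not reach is not made up. A row lasts 1/10 s, in which the tool goes at most 50 mm and 8.59 degrees, less where a joint would pass 70% of its speed; a pose out of reach is approached as far as the arm can. A call with a gripper value outside its range is refused whole. The fingers move at their own pace and stop on an object; FORCE is the grip in N (left out, the last holds). Time passes only in rows, so rows that do not move let the fingers close. It gives the time, the measured TCP pose, the force and the opening at its end, in the units of the state.
- robot.get_obs(): the state, without advancing time (a new reading comes with each control period).
- optics.camera(name): name is "side" or "top"; returns a dict with "img" (480x640x3 uint8, red, green, blue), "depth" (480x640 float32, m along the optical axis (not along the pixel's ray), 0 where there is no reading), "camera_matrix" (3x3 intrinsics, pixels), "position" and "attitude" of the camera in the world. Camera axes: x right, y up, looking along -z (the intrinsics and any distortion apply to the point x, -y, -z); pixel columns grow to the right and rows downward; lengths in m; the calibration is good to about 2 mm. A picture is of the moment at which its call begins.
- robot.hand_in(): hands the job in, once; it reports no verdict.
The state is a dict: "time": time; "q": joint angles; "joint_velocities": joint speeds; "joint_torque": joint torques, N m; "position": TCP position; "tool_rot": TCP orientation; "ft_force": force on the tool from outside, world axes, zero at the start; "moment": the same for the moment, N m; "grip_width": finger opening in m.
Only numpy, scipy, OpenCV 4.12 (cv2) and the standard library are available. Lean on these libraries where they do the work, as an engineer would, in place of code of your own. Each camera call takes 0.05 s, during which the arm holds its last target.

TASK

Push the drawer front of the small blue unit inward so that the drawer springs open, then set the metal mould from the worktop upright into the identical mould standing in the drawer: lower it gently until it just rests there, do not jam it tight, and let go. Then push the drawer in again until it latches and stays shut. Leave the tub, the spatula and the chocolate bar where they are.

Things in the scene. Friction and masses are not known exactly. Their poses are not given: they have to be found in the camera images.
- drawer (a joint): drawer travel, m: 0 (within 2 mm) latched shut, as at the start, 0.110 sprung open, -0.010 pushed in to its stop. To open it push in 8 mm or more (best to the stop), then let go and back off: it springs to 0.110 in 2 s. To shut it push to the stop and let go: it latches at 0. The spring resists with 2 N (open) to 4 N (shut) plus 22 N per m/s; 10 to 15 N at the stop is ample
- drawer_front (a point): middle of the top edge of the drawer's flat grey front, on its outer face, 120 mm above the worktop; moves with the drawer. Its x axis is level and points inward, square to the face (push along +x; the drawer springs out along -x), y runs along the front, z up. The front is 270 mm wide, 116 mm high, 14 mm thick, without a handle; latched, it stands 25 mm out from the blue shell
- mould_mid (a point): centre, half-way up, of the loose metal mould that stands on the worktop: a plain round tapered cup, open at the top, 60 mm high, outer diameter 64 mm at the rim and 48 mm at the foot, wall 2.2 mm, 0.12 kg. z is its axis, up.
- stack_mid (a point): centre, half-way up, of the identical mould that stands loose in the drawer, open end up, about 70 mm behind the front's outer face (under the shell while the drawer is shut). A mould resting in it is on the same axis and 26 to 34 mm higher, its upper part in the open; pressed or dropped in hard, they wedge
- tin_mid (a point): centre of a low square tin, 56 x 56 x 26 mm, that stands in the drawer beside the mould, about 0.12 m from it along the front; either may be left or right.
- tub: clear tub of orange pieces, 100 x 110 x 70 mm, on the worktop; origin at the middle of its underside. Leave alone.
- spatula: spatula with wooden handle, 260 mm long, flat on the worktop; origin at its middle, on the worktop. Leave alone.
- bar: bar of chocolate on a pale plate, 150 x 78 x 13 mm, on the worktop; origin at the middle of its underside. Leave alone.
- mould: the loose mould itself; origin at the middle of its underside
- stack: the mould in the drawer itself; origin at the middle of its underside
- drawer_floor (a point): point on the drawer's floor, 66 mm behind the front's outer face, midway across, 10 mm above the worktop; moves with the drawer. The drawer is open at the top, 234 mm wide inside (along y), its side walls reach 42 mm above the worktop. Open, the first 120 mm of floor behind the front are uncovered
- shell_edge (a point): middle of the top front edge of the blue shell that holds the drawer, 118 mm above the worktop; fixed; same axes as the front. The shell is 270 mm wide (y) and 210 mm deep (x). A black tray with bars, rim 18 mm high, lies on it from 65 mm behind this edge. Things in the drawer up to 112 mm above the worktop pass under it
There are look-alikes about, which are no part of the job. What is shaped like the mould but black or orange is not meant.

How it is judged:
On the way, in this order (a step that is already met when the one before it is completed fails the run):
1. the drawer, pushed in, has sprung open (value of joint drawer above 0.1 m), for 0.2 s.
2. the loose mould rests upright in the mould in the open drawer, let go (horizontal distance between mould_mid and stack_mid below 0.006 m and z of mould_mid in the frame of stack_mid between 0.02 and 0.04 m and angle between each of mould_mid, stack_mid's own z axis and vertical below 0.12 rad and contact force between the fingers and mould below 0.1 N and value of joint drawer above 0.08 m and linear speed of mould below 0.02 m/s), for 0.2 s.
3. the drawer has been pushed in past its latch (value of joint drawer below -0.002 m).
At the end, for the whole second after the job is handed in: the drawer is latched (within 5 mm of 0) with nothing holding it, and the mould rests in the drawer's mould: axes within 6 mm, its centre 20 to 40 mm higher, both upright within 7 degrees, at rest (horizontal distance between mould_mid and stack_mid below 0.006 m and z of mould_mid in the frame of stack_mid between 0.02 and 0.04 m and angle between each of mould_mid, stack_mid's own z axis and vertical below 0.12 rad and value of joint drawer between -0.005 and 0.005 m and linear speed of mould below 0.02 m/s); the robot touches nothing.
It fails at once if the mould is jammed or dropped into the other one (more than 40 N between them) (contact force between mould and stack above 40 N).
It fails at once if the tub is moved by more than 30 mm (distance of tub from where it was at the start of the episode above 0.03 m).
It fails at once if the spatula is moved by more than 30 mm (distance of spatula from where it was at the start of the episode above 0.03 m).
It fails at once if the bar is moved by more than 30 mm (distance of bar from where it was at the start of the episode above 0.03 m).
It also fails if it takes over 69 s, if anything falls off the work surface, if the arm or the gripper's body presses on something with over 40 N, if the wrist force passes 120 N, or if a joint passes its speed limit or range.

## Working session

There is one attempt and no reset: what is moved stays moved. The work goes in short steps, Python scripts to look and compute and a shell command to move; the robot and the scene stay as the last step left them, time stands still between calls to the robot, and variables do not carry over. Pictures are saved under pics/ and viewed, and the job is handed in when it is done.

```bash
ls; mkdir -p pics; cat > h.py <<'E'
import numpy as np, cv2
from scipy.spatial.transform import Rotation as R
from rig import robot, optics
def snap(n,fn):
    c=optics.camera(n); cv2.imwrite('pics/'+fn,c['img'][:,:,::-1]); np.savez('pics/'+fn[:-4]+'.npz',**c); return c
def pts(c):
    K=np.array(c['camera_matrix']); d=c['depth']; v,u=np.mgrid[:480,:640]
    x=(u-K[0,2])/K[0,0]*d; y=(v-K[1,2])/K[1,1]*d
    P=np.stack([x,-y,-d],-1); a=np.array(c['attitude'])
    r=R.from_quat(a).as_matrix() if a.size==4 else a
    return P@r.T+np.array(c['position'])
E
python3 - <<'E'
from h import *
for n in('side','top'):
    c=snap(n,n+'0.png'); print({k:v for k,v in c.items() if k not in('img','depth')})
print(robot.get_obs())
E
```

```text
pics
{'camera_matrix': array([[498.08439173,   0.        , 319.21705384],
       [  0.        , 498.08439173, 245.94483127],
       [  0.        ,   0.        ,   1.        ]]), 'position': array([ 0.38583857, -0.66470904,  0.74570068]), 'attitude': array([ 0.38379196, -0.06107643, -0.11950641,  0.91361459])}
{'camera_matrix': array([[450.71645589,   0.        , 316.88740947],
       [  0.        , 450.71645589, 241.67812147],
       [  0.        ,   0.        ,   1.        ]]), 'position': array([ 0.50531223, -0.00955499,  1.0654705 ]), 'attitude': array([ 0.01634993, -0.02509609, -0.70659031,  0.70698869])}
{'time': 0.1, 'q': array([-1.40650539e+00,  5.28380639e-01,  1.43376922e+00,  2.20690812e-05,
        1.18140759e+00, -1.78481768e-01]), 'joint_velocities': array([-7.98589660e-04,  3.73593920e-05, -2.86149550e-03,  3.13499414e-04,
       -1.81930571e-05, -1.32033702e-03]), 'joint_torque': array([-5.10397986e-04, -4.40985382e+01, -1.77150589e+01,  6.34156773e-02,
        5.34085685e-02, -3.59435217e-05]), 'position': array([ 0.20999741, -0.58796571,  0.2216665 ]), 'tool_rot': array([ 9.85349514e-01,  1.70544334e-01,  1.71745726e-05, -9.82297574e-04]), 'ft_force': array([ 1.11316085, -0.28984955,  0.60191687]), 'moment': array([ 0.0067451 ,  0.04257191, -0.01175191]), 'grip_width': 0.08694547749634807}
```

View pics/side0.png

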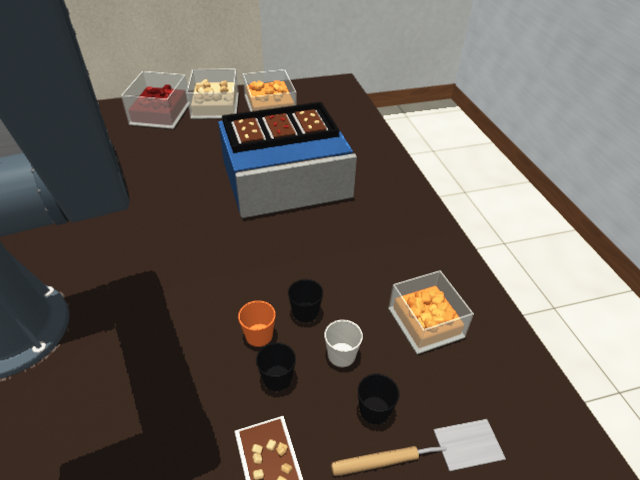

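View pics/top0.png

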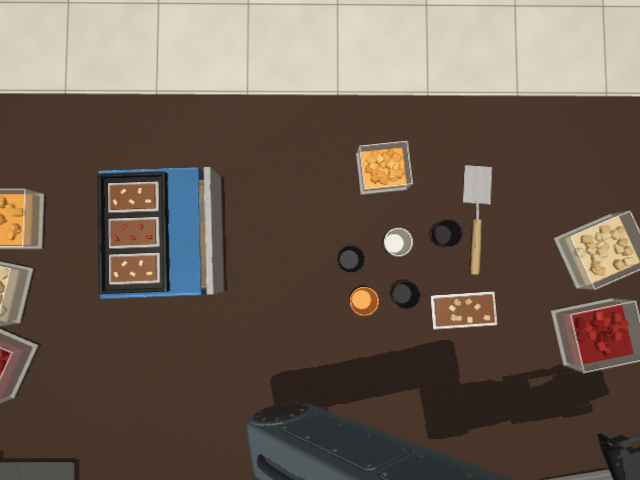

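The side view shows the blue unit with its grey front facing the worktop's moulds. In the top view the front is at about (212,230), the white-metal mould at (398,242), black look-alikes at (350,259), (404,294) and (445,233), and an orange one at (364,301).

```bash
cat > m.py <<'E'
from h import *
def ld(fn): return dict(np.load('pics/'+fn))
def fitcirc(P):
    A=np.c_[2*P[:,:2],np.ones(len(P))]; s=np.linalg.lstsq(A,(P[:,:2]**2).sum(1),rcond=None)[0]
    return s[:2],np.sqrt(s[2]+s[:2]@s[:2])
E
python3 - <<'E'
from m import *
for n in('top','side'):
    c=ld(n+'0.npz'); P=pts(c)
    print(n,'table',P[400,100] if n=='top' else P[250,200])
    L={'top':[(398,242),(350,259),(404,294),(445,233),(364,301),(385,167)],'side':[(343,343),(305,300),(276,367),(378,398),(257,323)]}[n]
    for u,v in L:
        Q=P[v-26:v+27,u-26:u+27].reshape(-1,3); 
        Q=Q[(Q[:,2]>.053)&(Q[:,2]<.08)]
        if len(Q)>10:
            # closest circle
            ctr,r=fitcirc(Q)
            print((u,v),len(Q),Q[:,2].max(),ctr,r, Q[:,:2].min(0),Q[:,:2].max(0),(Q[:,:2].min(0)+Q[:,:2].max(0))/2)
    # front
    if n=='top':
        for v in range(170,300,12):
            row=P[v,195:228]; m=(row[:,2]>.1); print(v,[tuple(np.round(x,3)) for x in row[::2][:18]][2:16:1] if v in(230,) else '', )
E
```

```text
top table [0.20191003 0.47695368 0.00133203]
(398, 242) 109 0.06297166987749492 [ 0.56535268 -0.20277182] 0.030275114176082703 [ 0.53467017 -0.23376194] [ 0.59563422 -0.17231174] [ 0.56515219 -0.20303684]
(350, 259) 107 0.06309936369271951 [ 0.52688169 -0.09628616] 0.03021964596772596 [ 0.49669667 -0.12752022] [ 0.55713602 -0.06667676] [ 0.52691634 -0.09709849]
(404, 294) 115 0.06430770924844631 [ 0.44702294 -0.2198661 ] 0.03021588060886624 [ 0.41647182 -0.25168152] [ 0.47678549 -0.18894913] [ 0.44662865 -0.22031533]
(445, 233) 116 0.06258856351425313 [ 0.58557554 -0.31604926] 0.030253877939469223 [ 0.55486709 -0.34695426] [ 0.61608016 -0.28501188] [ 0.58547363 -0.31598307]
(364, 301) 111 0.06295464085094471 [ 0.43329244 -0.12527829] 0.030102085461954822 [ 0.40350504 -0.1561982 ] [ 0.46346304 -0.09529646] [ 0.43348404 -0.12574733]
(385, 167) 462 0.0741975738059254 [ 0.73694266 -0.17451574] 0.05803210844369771 [ 0.68261532 -0.23349618] [ 0.79148621 -0.11637939] [ 0.73705076 -0.17493778]
170 
182 
194 
206 
218 
230 [(np.float64(0.586), np.float64(0.229), np.float64(0.11)), (np.float64
[... 921 characters left out ...]
0.23652102] [ 0.59979235 -0.17221397] [ 0.56847915 -0.2043675 ]
(305, 300) 280 0.06334682128214175 [ 0.53587224 -0.11074952] 0.03650040027711764 [ 0.4988662  -0.18223677] [ 0.56115556 -0.06386659] [ 0.53001088 -0.12305168]
(276, 367) 331 0.06442832667173015 [ 0.44978788 -0.22181587] 0.030292237298423293 [ 0.41821449 -0.25300428] [ 0.48158887 -0.18844612] [ 0.44990168 -0.2207252 ]
(378, 398) 359 0.06406984270340332 [ 0.58822121 -0.31824245] 0.03025969640963932 [ 0.55693073 -0.34944675] [ 0.61963032 -0.28555543] [ 0.58828053 -0.31750109]
(257, 323) 389 0.06317423235056008 [ 0.44294462 -0.14521825] 0.04087262079423495 [ 0.40535431 -0.19989976] [ 0.46764415 -0.09300252] [ 0.43649923 -0.14645114]
```

```bash
python3 - <<'E'
from m import *
c=ld('top0.npz'); P=pts(c)
# drawer front top face: z in .112-.128, gray
img=c['img'].astype(int); sat=img.max(-1)-img.min(-1)
m=(P[...,2]>.113)&(P[...,2]<.128)&(sat<25)
m[:, :195]=0; m[:,235:]=0
Q=P[m]; print(len(Q),Q.min(0),Q.max(0))
# per x bin the min y (outer edge)
for x in np.arange(.44,.78,.02):
    s=Q[abs(Q[:,0]-x)<.01]
    if len(s): print(round(x,2),len(s),s[:,1].min(),s[:,1].max(),s[:,2].mean())
r=cv2.minAreaRect(Q[:,:2].astype(np.float32)*1000); print(r)
c=ld('side0.npz'); P=pts(c)
# face plane from side
S=P[175:200,250:340].reshape(-1,3); S=S[(S[:,2]>.02)&(S[:,2]<.11)]
mu=S.mean(0); n=np.linalg.svd(S-mu,full_matrices=False)[2][2]; print('face',mu,n,np.degrees(np.arctan2(n[1],n[0])), abs((S-mu)@n).max())
for u,v in[(343,365),(240,200),(348,192),(300,195)]: print(P[v,u])
E
```

```text
863 [0.45333751 0.19600096 0.11303759] [0.71986492 0.22055953 0.12351209]
0.46 58 0.19600096091569685 0.21087863777453958 0.11797812468007213
0.48 70 0.19625478873203223 0.2109164463937892 0.11856506181190386
0.5 70 0.19805033248435067 0.2111273186899138 0.1183128462783864
0.52 59 0.19840941366167297 0.21152553069544933 0.11821171701682937
0.54 66 0.19933554737635983 0.21208237191989465 0.11801640062670536
0.56 58 0.20065372501586587 0.21403500041860263 0.1181137832684246
0.58 70 0.2005605838881392 0.21463670671075447 0.11831385148948548
0.6 63 0.20172419870206548 0.21493706379107663 0.11820667093762362
0.62 62 0.2025771507977946 0.21509017810246156 0.11816504889649553
0.64 57 0.20253213035664203 0.2166619913218129 0.11807419706117853
0.66 65 0.20411970243141392 0.21754870098643908 0.11797548888454323
0.68 67 0.20474993828719956 0.21811947622368238 0.1175937507875505
0.7 61 0.20570593312480645 0.22049833408310443 0.11781182343648221
0.72 37 0.20615561595503 0.22055952881066476 0.11789663024739061
((586.4717407226562, 208.31338500976562), (267.0338134765625, 14.998290061950684), 2.2661266326904297)
face [0.57992046 0.20087831 0.06479543] [ 0.03737907 -0.99929718 -0.00282151] -87.85782945848166 0.005646199427353527
[ 0.5629039  -0.22943786  0.00801626]
[0.45732791 0.19453663 0.05609518]
[0.71097275 0.20742427 0.0204219 ]
[0.59259183 0.1976735  0.04163371]
```

Plan: the tool's x axis goes along the drawer's inward direction (yaw 92.2°), and the jaws run along the front. I turn first and close the fingers for the push.

```bash
python3 -m inch '[{"az":-0.141,"gripper":0},{"az":-0.141,"gripper":0},{"az":-0.141,"gripper":0},{"az":-0.141,"gripper":0},{"az":-0.141,"gripper":0},{"az":-0.141,"gripper":0},{"az":-0.141,"gripper":0},{"az":-0.141,"gripper":0}]' 20
python3 -m inch '[{"az":-0.139,"gripper":0},{"dx":20,"dy":11,"gripper":0},{"dx":40,"dy":22,"gripper":0},{"dx":40,"dy":22,"gripper":0},{"dx":40,"dy":22,"gripper":0},{"dx":40,"dy":22,"gripper":0},{"dx":40,"dy":22,"gripper":0},{"dx":20,"dy":11,"gripper":0}]'
python3 -c "
from h import *
o=robot.get_obs();print(o['q'],R.from_quat(o['tool_rot']).as_matrix())"
```

```text
[-1.40650539e+00  5.28380639e-01  1.43376922e+00  2.20690812e-05
  1.18140759e+00 -1.78481768e-01] [[ 9.41829260e-01  3.36091587e-01 -3.01204658e-04]
 [ 3.36091520e-01 -9.41827330e-01  1.94167093e-03]
 [ 3.68896485e-04 -1.92995482e-03 -9.99998070e-01]]invalid input
invalid input
```

```bash
python3 -m inch '[{"ax":0,"ay":0,"az":-0.141,"dx":0,"dy":0,"dz":0,"gripper":0},{"ax":0,"ay":0,"az":-0.141,"dx":0,"dy":0,"dz":0,"gripper":0}]' 20
```

```text
time: 0.3
position: [0.21, -0.5882, 0.2219]
tool_rot: [0.951, 0.31, 0.0, -0.001]
ft_force: [0.5, 0.7, -0.0]
grip_width: 0.0779
```

```bash
python3 -m inch '[{"ax":0,"ay":0,"az":-0.141,"dx":0,"dy":0,"dz":0,"gripper":0},{"ax":0,"ay":0,"az":-0.141,"dx":0,"dy":0,"dz":0,"gripper":0},{"ax":0,"ay":0,"az":-0.141,"dx":0,"dy":0,"dz":0,"gripper":0},{"ax":0,"ay":0,"az":-0.141,"dx":0,"dy":0,"dz":0,"gripper":0},{"ax":0,"ay":0,"az":-0.141,"dx":0,"dy":0,"dz":0,"gripper":0},{"ax":0,"ay":0,"az":-0.141,"dx":0,"dy":0,"dz":0,"gripper":0},{"ax":0,"ay":0,"az":-0.141,"dx":0,"dy":0,"dz":0,"gripper":0},{"ax":0,"ay":0,"az":0,"dx":20,"dy":11,"dz":0,"gripper":0}]' 20
python3 -m inch '[{"ax":0,"ay":0,"az":0,"dx":40,"dy":22,"dz":0,"gripper":0},{"ax":0,"ay":0,"az":0,"dx":40,"dy":22,"dz":0,"gripper":0},{"ax":0,"ay":0,"az":0,"dx":40,"dy":22,"dz":0,"gripper":0},{"ax":0,"ay":0,"az":0,"dx":40,"dy":22,"dz":0,"gripper":0},{"ax":0,"ay":0,"az":0,"dx":40,"dy":22,"dz":0,"gripper":0},{"ax":0,"ay":0,"az":0,"dx":40,"dy":22,"dz":0,"gripper":0},{"ax":0,"ay":0,"az":0,"dx":40,"dy":22,"dz":0,"gripper":0},{"ax":0,"ay":0,"az":0,"dx":20,"dy":11,"dz":0,"gripper":0}]'
python3 -c "
from h import *
o=robot.get_obs();print(o['q'],R.from_quat(o['tool_rot']).as_matrix())"
```

```text
time: 1.1
position: [0.2192, -0.5703, 0.2221]
tool_rot: [0.692, 0.722, -0.001, 0.001]
ft_force: [0.9, -0.7, -0.4]
grip_width: 0.0146
time: 1.9
position: [0.373, -0.2578, 0.2222]
tool_rot: [0.692, 0.722, 0.001, -0.001]
ft_force: [0.3, -0.7, 0.0]
grip_width: 0.0005
[-8.52621265e-01  2.99094876e-01  1.84535493e+00  9.45118239e-04
  9.99817092e-01 -8.96442165e-01] [[-0.043294    0.9990617  -0.00116076]
 [ 0.99905903  0.04329684  0.00253682]
 [ 0.00258469 -0.00104984 -0.99999611]]
```

```bash
python3 -m inch '[{"ax":0,"ay":0,"az":0,"dx":40,"dy":25,"dz":0,"gripper":0},{"ax":0,"ay":0,"az":0,"dx":40,"dy":25,"dz":0,"gripper":0},{"ax":0,"ay":0,"az":0,"dx":40,"dy":25,"dz":0,"gripper":0},{"ax":0,"ay":0,"az":0,"dx":40,"dy":25,"dz":0,"gripper":0},{"ax":0,"ay":0,"az":0,"dx":40,"dy":25,"dz":0,"gripper":0},{"ax":0,"ay":0,"az":0,"dx":40,"dy":25,"dz":0,"gripper":0},{"ax":0,"ay":0,"az":0,"dx":40,"dy":25,"dz":10,"gripper":0},{"ax":0,"ay":0,"az":0,"dx":40,"dy":25,"dz":10,"gripper":0}]'
python3 -m inch '[{"ax":0,"ay":0,"az":0,"dx":30,"dy":20,"dz":20,"gripper":0},{"ax":0,"ay":0,"az":0,"dx":20,"dy":10,"dz":30,"gripper":0},{"ax":0,"ay":0,"az":0,"dx":10,"dy":0,"dz":30,"gripper":0},{"ax":0,"ay":0,"az":0,"dx":0,"dy":0,"dz":30,"gripper":0},{"ax":0,"ay":0,"az":0,"dx":0,"dy":0,"dz":5,"gripper":0},{"ax":0,"ay":0,"az":0,"dx":0,"dy":0,"dz":0,"gripper":0}]'
```

```text
time: 2.7
position: [0.5602, 0.0682, 0.2023]
tool_rot: [0.692, 0.722, 0.0, 0.0]
ft_force: [-0.2, -0.7, 0.8]
grip_width: 0.0006
time: 3.3
position: [0.5862, 0.1273, 0.0865]
tool_rot: [0.692, 0.721, -0.001, -0.001]
ft_force: [0.3, 0.5, 0.8]
grip_width: 0.0002
```

```bash
python3 -m inch '[{"ax":0,"ay":0,"az":0,"dx":30,"dy":0,"dz":0,"gripper":0},{"ax":0,"ay":0,"az":0,"dx":20,"dy":0,"dz":0,"gripper":0},{"ax":0,"ay":0,"az":0,"dx":5,"dy":0,"dz":0,"gripper":0},{"ax":0,"ay":0,"az":0,"dx":5,"dy":0,"dz":0,"gripper":0},{"ax":0,"ay":0,"az":0,"dx":4,"dy":0,"dz":0,"gripper":0}]'
python3 -m inch '[{"ax":0,"ay":0,"az":0,"dx":3,"dy":0,"dz":0,"gripper":0},{"ax":0,"ay":0,"az":0,"dx":3,"dy":0,"dz":0,"gripper":0}]'
python3 -m inch '[{"ax":0,"ay":0,"az":0,"dx":2,"dy":0,"dz":0,"gripper":0},{"ax":0,"ay":0,"az":0,"dx":2,"dy":0,"dz":0,"gripper":0}]'
```

```text
time: 3.8
position: [0.5852, 0.1907, 0.0886]
tool_rot: [0.693, 0.721, 0.0, 0.001]
ft_force: [-0.1, -2.5, 2.4]
grip_width: 0.0008
time: 4.0
position: [0.5849, 0.1959, 0.0883]
tool_rot: [0.693, 0.721, -0.0, 0.001]
ft_force: [-0.0, -4.9, 4.2]
grip_width: 0.0
time: 4.2
position: [0.5847, 0.2007, 0.0879]
tool_rot: [0.693, 0.721, 0.0, 0.001]
ft_force: [1.7, -4.7, 3.1]
grip_width: 0.0002
```

```bash
python3 -m inch '[{"ax":0,"ay":0,"az":0,"dx":2,"dy":0,"dz":0,"gripper":0},{"ax":0,"ay":0,"az":0,"dx":1,"dy":0,"dz":0,"gripper":0}]'
python3 -m inch '[{"ax":0,"ay":0,"az":0,"dx":1,"dy":0,"dz":0,"gripper":0}]'
```

```text
time: 4.4
position: [0.5847, 0.2013, 0.0879]
tool_rot: [0.692, 0.722, -0.002, 0.002]
ft_force: [1.7, -14.9, 5.6]
grip_width: 0.0004
time: 4.5
position: [0.5847, 0.2014, 0.088]
tool_rot: [0.692, 0.722, -0.002, 0.003]
ft_force: [0.4, -17.3, 5.4]
grip_width: 0.0005
```

```bash
python3 -m inch '[{"ax":0,"ay":0,"az":0,"dx":-25,"dy":0,"dz":0,"gripper":0},{"ax":0,"ay":0,"az":0,"dx":-45,"dy":0,"dz":0,"gripper":0},{"ax":0,"ay":0,"az":0,"dx":-45,"dy":0,"dz":-10,"gripper":0},{"ax":0,"ay":0,"az":0,"dx":-35,"dy":0,"dz":-35,"gripper":0},{"ax":0,"ay":0,"az":0,"dx":-30,"dy":0,"dz":-35,"gripper":100},{"ax":0,"ay":0,"az":0,"dx":-40,"dy":-2,"dz":-10,"gripper":100},{"ax":0,"ay":0,"az":0,"dx":-40,"dy":-2,"dz":0,"gripper":100},{"ax":0,"ay":0,"az":0,"dx":-40,"dy":-2,"dz":0,"gripper":100}]'
python3 -m inch '[{"ax":0,"ay":0,"az":0,"dx":-40,"dy":-2,"dz":0,"gripper":100},{"ax":0,"ay":0,"az":0,"dx":-35,"dy":-2,"dz":0,"gripper":100},{"ax":0,"ay":0,"az":0,"dx":-20,"dy":-2,"dz":0,"gripper":100},{"ax":0,"ay":0,"az":0,"dx":0,"dy":0,"dz":0,"gripper":100},{"ax":0,"ay":0,"az":0,"dx":0,"dy":0,"dz":0,"gripper":100},{"ax":0,"ay":0,"az":0,"dx":0,"dy":0,"dz":0,"gripper":100},{"ax":0,"ay":0,"az":0,"dx":0,"dy":0,"dz":0,"gripper":100},{"ax":0,"ay":0,"az":0,"dx":0,"dy":0,"dz":0,"gripper":100}]'
python3 - <<'E'
from h import *
snap('top','top1.png');snap('side','side1.png')
o=robot.get_obs();print(o['q'],R.from_quat(o['tool_rot']).as_matrix())
E
```

```text
time: 5.3
position: [0.5903, -0.0947, 0.1777]
tool_rot: [0.692, 0.721, 0.001, -0.0]
ft_force: [0.8, 0.2, 0.9]
grip_width: 0.0245
time: 6.1
position: [0.5882, -0.1884, 0.1776]
tool_rot: [0.692, 0.722, 0.0, -0.0]
ft_force: [0.0, -0.0, -0.2]
grip_width: 0.0844
[-4.91429631e-01  5.69553014e-01  1.49562152e+00  2.02762177e-04
  1.07643881e+00 -5.33695772e-01] [[-4.21574433e-02  9.99110978e-01  6.59899556e-05]
 [ 9.99110966e-01  4.21574318e-02  1.67124029e-04]
 [ 1.64193485e-04  7.29768100e-05 -9.99999984e-01]]
```

View pics/top1.png

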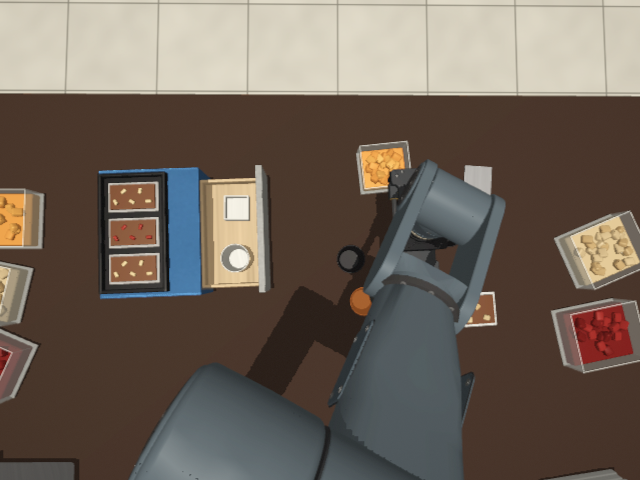

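View pics/side1.png

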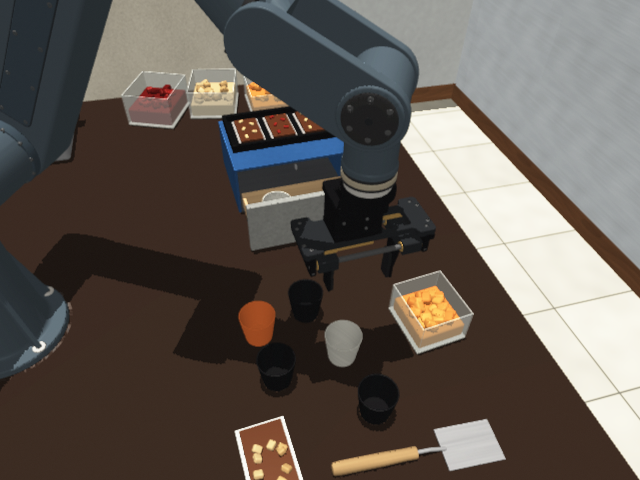

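The drawer is out. The inner mould is at top (237,258), the tin at (237,208), and the drawer front at column ≈263. The loose mould is still at side (343,343) under the open gripper.

```bash
python3 - <<'E'
from m import *
c=ld('top1.npz'); P=pts(c)
Q=P[232:285,210:258].reshape(-1,3); Q=Q[(Q[:,2]>.063)&(Q[:,2]<.078)]
print(len(Q),fitcirc(Q),(Q.min(0)+Q.max(0))/2,Q.max(0)-Q.min(0))
Q=P[165:292,245:275].reshape(-1,3); Q=Q[(Q[:,2]>.112)&(Q[:,2]<.128)]
print('front',cv2.minAreaRect(Q[:,:2].astype(np.float32)*1000))
print('floor',P[230,230],'table',P[230,300])
c=ld('side1.npz'); P=pts(c)
Q=P[315:370,315:370].reshape(-1,3); Q=Q[(Q[:,2]>.055)&(Q[:,2]<.068)]
print('mould side',len(Q),fitcirc(Q),(Q.min(0)+Q.max(0))/2)
Q=P[185:204,258:295].reshape(-1,3); Q=Q[(Q[:,2]>.063)&(Q[:,2]<.076)]
print('stack side',len(Q),fitcirc(Q) if len(Q)>5 else '')
E
```

```text
112 (array([0.52890004, 0.16067319]), np.float64(0.030253629643728647)) [0.52878347 0.16118853 0.06787874] [0.05966936 0.0625021  0.00918062]
front ((590.8339233398438, 99.84295654296875), (267.1162109375, 14.755021095275879), 2.206331491470337)
floor [0.59435887 0.1807778  0.0116124 ] table [ 5.95556895e-01  1.73127153e-02 -1.17331563e-04]
mould side 236 (array([ 0.5684157, -0.2046656]), np.float64(0.030285539017133392)) [ 0.56850225 -0.20399304  0.05904614]
stack side 95 (array([0.53277309, 0.16183206]), np.float64(0.02858035372193726))
```

```bash
python3 -m inch '[{"ax":0,"ay":0,"az":0,"dx":-15,"dy":-21.5,"dz":0,"gripper":100},{"ax":0,"ay":0,"az":0,"dx":0,"dy":0,"dz":30,"gripper":100},{"ax":0,"ay":0,"az":0,"dx":0,"dy":0,"dz":30,"gripper":100},{"ax":0,"ay":0,"az":0,"dx":0,"dy":0,"dz":0,"gripper":100},{"ax":0,"ay":0,"az":0,"dx":0,"dy":0,"dz":0,"gripper":100}]'
python3 - <<'E'
from h import *
snap('side','side2.png')
E
```

```text
time: 6.7
position: [0.5672, -0.2054, 0.1175]
tool_rot: [0.692, 0.722, -0.0, -0.0]
ft_force: [0.3, 0.8, 0.3]
grip_width: 0.0869
```

View pics/side2.png

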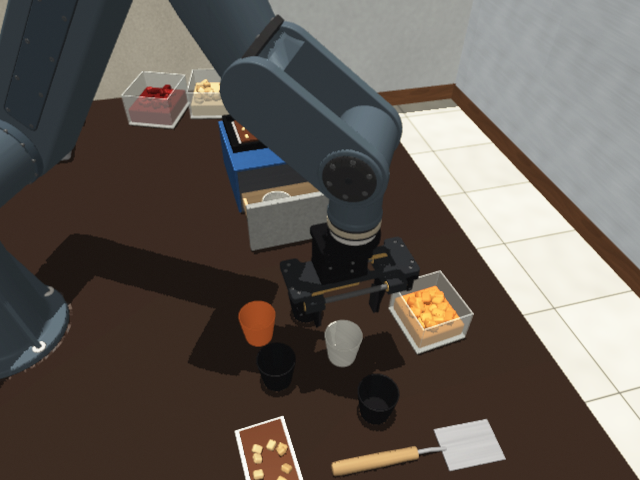

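The gripper is centred over the loose mould at side (343,343), and the fingers at (312,310) and (375,300) straddle it. The tub at (430,310) is clear.

```bash
python3 -m inch '[{"ax":0,"ay":0,"az":0,"dx":0,"dy":0,"dz":25,"gripper":100},{"ax":0,"ay":0,"az":0,"dx":0,"dy":0,"dz":25,"gripper":100},{"ax":0,"ay":0,"az":0,"dx":0,"dy":0,"dz":20,"gripper":100},{"ax":0,"ay":0,"az":0,"dx":0,"dy":0,"dz":7,"gripper":100},{"ax":0,"ay":0,"az":0,"dx":0,"dy":0,"dz":0,"gripper":100},{"ax":0,"ay":0,"az":0,"dx":0,"dy":0,"dz":0,"gripper":80},{"ax":0,"ay":0,"az":0,"dx":0,"dy":0,"dz":0,"gripper":70},{"ax":0,"ay":0,"az":0,"dx":0,"dy":0,"dz":0,"gripper":60}]' 12
python3 -m inch '[{"ax":0,"ay":0,"az":0,"dx":0,"dy":0,"dz":0,"gripper":60},{"ax":0,"ay":0,"az":0,"dx":0,"dy":0,"dz":0,"gripper":60},{"ax":0,"ay":0,"az":0,"dx":0,"dy":0,"dz":0,"gripper":60},{"ax":0,"ay":0,"az":0,"dx":0,"dy":0,"dz":0,"gripper":60}]' 12
```

```text
time: 7.55
position: [0.568, -0.206, 0.0418]
tool_rot: [0.692, 0.721, 0.0, 0.001]
ft_force: [-0.0, -0.2, -0.8]
grip_width: 0.0705
time: 7.95
position: [0.568, -0.2059, 0.0413]
tool_rot: [0.692, 0.721, 0.0, 0.001]
ft_force: [0.6, 0.8, 6.1]
grip_width: 0.063
```

```bash
python3 -m inch '[{"ax":0,"ay":0,"az":0,"dx":0,"dy":0,"dz":-5,"gripper":50},{"ax":0,"ay":0,"az":0,"dx":0,"dy":0,"dz":-15,"gripper":50},{"ax":0,"ay":0,"az":0,"dx":0,"dy":0,"dz":-25,"gripper":50},{"ax":0,"ay":0,"az":0,"dx":0,"dy":0,"dz":-30,"gripper":50},{"ax":0,"ay":0,"az":0,"dx":0,"dy":0,"dz":-40,"gripper":50},{"ax":0,"ay":0,"az":0,"dx":0,"dy":0,"dz":-40,"gripper":50},{"ax":0,"ay":0,"az":0,"dx":0,"dy":0,"dz":-15,"gripper":50},{"ax":0,"ay":0,"az":0,"dx":0,"dy":0,"dz":0,"gripper":50}]'
python3 - <<'E'
from h import *
snap('side','side3.png')
E
```

```text
time: 8.75
position: [0.5685, -0.2064, 0.2142]
tool_rot: [0.692, 0.722, 0.001, 0.003]
ft_force: [0.0, -0.9, -1.9]
grip_width: 0.063
```

View pics/side3.png

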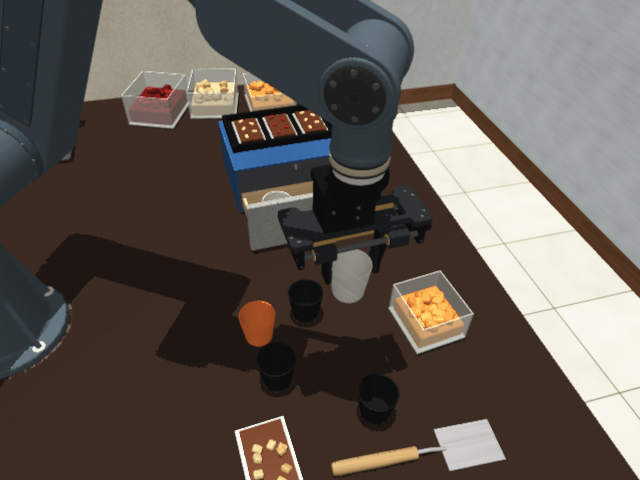

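The mould is held, at side (350,277). I fit a tapered cup to its depth points to get its offset and tilt relative to the TCP.

```bash
cat > fit.py <<'E'
from m import *
from scipy.optimize import least_squares
def cone(Q,x0):
    def f(p):
        ax=np.array([p[3],p[4],1]);ax/=np.linalg.norm(ax); d=Q-p[:3]; h=d@ax
        rr=np.linalg.norm(d-h[:,None]*ax,axis=1)
        return (rr-(.024+.008*h/.06))*np.cos(.13)
    s=least_squares(f,x0,loss='soft_l1',f_scale=.001); return s.x,np.median(abs(f(s.x)))
E
python3 - <<'E'
from fit import *
o=robot.get_obs(); print(o['position'],o['grip_width'],R.from_quat(o['tool_rot']).as_matrix()[:,2])
c=ld('side3.npz'); P=pts(c); img=c['img'].astype(int)
m=np.zeros((480,640),bool); m[250:305,325:378]=1
m&=(img.min(-1)>110)&(np.linalg.norm(P[...,:2]-[.5685,-.206],axis=-1)<.06)&(P[...,2]>.15)
Q=P[m]; print(len(Q),Q.min(0),Q.max(0))
print(cone(Q,[.5685,-.206,.174,0,0]))
# reference: mould on table with same fit
c=ld('side0.npz'); P=pts(c); img=c['img'].astype(int)
m=np.zeros((480,640),bool); m[320:368,322:366]=1
m&=(P[...,2]>.008)&(P[...,2]<.068)
Q=P[m]; Q=Q[np.linalg.norm(Q[:,:2]-[.568,-.2048],axis=1)<.045]
Q=Q[Q[:,1]<-.225]
print(len(Q)); print(cone(Q,[.5685,-.206,0,0,0]))
E
```

```text
[ 0.56723711 -0.20573196  0.21197972] 0.062477326186997736 [ 0.00180129 -0.00120761 -0.99999765]
1604 [ 0.53959746 -0.2368997   0.17414131] [ 0.59924245 -0.1740503   0.23549848]
(array([ 0.56883103, -0.20550327,  0.18365251, -0.0111933 ,  0.00274224]), np.float64(0.0004959668110022055))
301
(array([ 0.56830345, -0.20415838,  0.00305871,  0.00621555,  0.00529051]), np.float64(0.00035407730140975236))
```

```bash
python3 - <<'E'
from fit import *
c=snap('top','top4.png'); P=pts(c)
Q=P[232:285,210:258].reshape(-1,3); Q=Q[(Q[:,2]>.063)&(Q[:,2]<.078)]
print(len(Q),fitcirc(Q),(Q.min(0)+Q.max(0))/2)
Q=P[165:292,245:275].reshape(-1,3); Q=Q[(Q[:,2]>.112)&(Q[:,2]<.128)]
print('front',cv2.minAreaRect(Q[:,:2].astype(np.float32)*1000))
c=ld('side3.npz'); P=pts(c)
Q=P[180:206,250:300].reshape(-1,3); Q=Q[(Q[:,2]>.064)&(Q[:,2]<.08)&(np.linalg.norm(Q[:,:2]-[.531,.16],axis=1)<.04)]
print('stack side',len(Q),Q.min(0),Q.max(0),fitcirc(Q))
E
python3 -m inch '[{"ax":0,"ay":0,"az":0,"dx":15,"dy":-1,"dz":0,"gripper":50},{"ax":0,"ay":0,"az":0,"dx":30,"dy":-2,"dz":0,"gripper":50},{"ax":0,"ay":0,"az":0,"dx":35,"dy":-2,"dz":0,"gripper":50},{"ax":0,"ay":0,"az":0,"dx":35,"dy":-2,"dz":0,"gripper":50},{"ax":0,"ay":0,"az":0,"dx":35,"dy":-2,"dz":0,"gripper":50},{"ax":0,"ay":0,"az":0,"dx":35,"dy":-2,"dz":0,"gripper":50},{"ax":0,"ay":0,"az":0,"dx":35,"dy":-2,"dz":0,"gripper":50},{"ax":0,"ay":0,"az":0,"dx":35,"dy":-2,"dz":0,"gripper":50}]'
python3 -m inch '[{"ax":0,"ay":0,"az":0,"dx":35,"dy":-2,"dz":0,"gripper":50},{"ax":0,"ay":0,"az":0,"dx":30,"dy":-2,"dz":0,"gripper":50},{"ax":0,"ay":0,"az":0,"dx":25,"dy":-2,"dz":0,"gripper":50},{"ax":0,"ay":0,"az":0,"dx":15,"dy":-1,"dz":0,"gripper":50},{"ax":0,"ay":0,"az":0,"dx":5,"dy":0,"dz":0,"gripper":50},{"ax":0,"ay":0,"az":0,"dx":0,"dy":0,"dz":0,"gripper":50},{"ax":0,"ay":0,"az":0,"dx":0,"dy":0,"dz":0,"gripper":50}]'
python3 - <<'E'
from h import *
snap('side','side4.png'); snap('top','top5.png'); print(robot.get_obs()['position'])
E
```

```text
108 (array([0.52893988, 0.16066135]), np.float64(0.030275839722523023)) [0.52879893 0.1610515  0.06815379]
front ((590.8726196289062, 99.66685485839844), (267.0251159667969, 14.58494758605957), 2.3652381896972656)
stack side 87 [0.50376405 0.16678001 0.06412133] [0.56322329 0.19249437 0.07271595] (array([0.53218086, 0.16099379]), np.float64(0.029029715457614718))
time: 9.65
position: [0.5395, 0.051, 0.2087]
tool_rot: [0.692, 0.722, -0.001, -0.002]
ft_force: [0.3, 0.1, -0.1]
grip_width: 0.0629
time: 10.35
position: [0.5303, 0.1573, 0.2102]
tool_rot: [0.693, 0.721, -0.0, -0.0]
ft_force: [-1.1, 0.5, -1.6]
grip_width: 0.0629
[0.53049277 0.15704828 0.21044107]
```

View pics/side4.png

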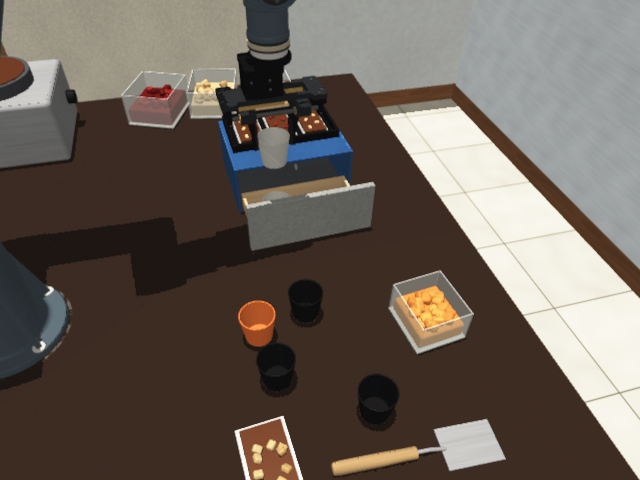

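The mould hangs at side (275,148), above the drawer mould (277,198). I compare the two within the same camera.

```bash
python3 - <<'E'
from fit import *
o=robot.get_obs(); print(o['position'])
c=ld('side4.npz'); P=pts(c); img=c['img'].astype(int)
m=np.zeros((480,640),bool); m[128:170,255:295]=1
m&=(np.linalg.norm(P[...,:2]-[.5305,.157],axis=-1)<.05)&(P[...,2]>.165)&(P[...,2]<.21)
Q=P[m]; print(len(Q),Q.min(0),Q.max(0))
print(cone(Q,[.5305,.157,.171,0,0]))
c5=ld('side3.npz'); P=pts(c5)
Q=P[180:206,250:300].reshape(-1,3); Q=Q[(Q[:,2]>.064)&(Q[:,2]<.08)&(np.linalg.norm(Q[:,:2]-[.531,.16],axis=1)<.04)]
s=least_squares(lambda p:np.linalg.norm(Q[:,:2]-p,axis=1)-.0303,[.531,.16],loss='soft_l1',f_scale=.001); print('stack side r-fixed',s.x)
i=cv2.resize(c['img'][100:260,200:400],None,fx=4,fy=4,interpolation=cv2.INTER_CUBIC)[:600]
cv2.imwrite('pics/z4.png',i[:,:,::-1])
E
```

```text
[0.53049277 0.15704828 0.21044107]
538 [0.49478328 0.1292549  0.16962228] [0.56595016 0.18995213 0.20997527]
(array([ 0.53111055,  0.15844624,  0.17699683, -0.00223971, -0.00257171]), np.float64(0.000788957663021245))
stack side r-fixed [0.53207423 0.15928658]
```

View pics/z4.png

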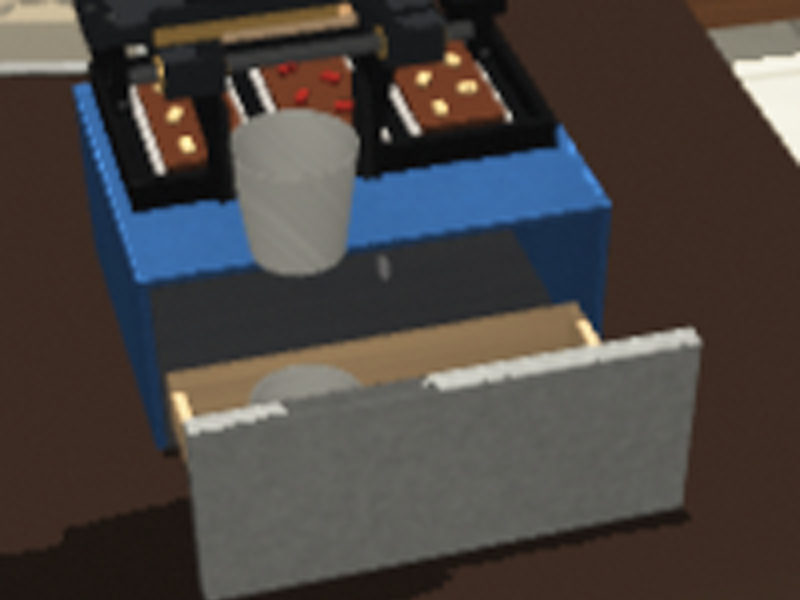

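View pics/top5.png

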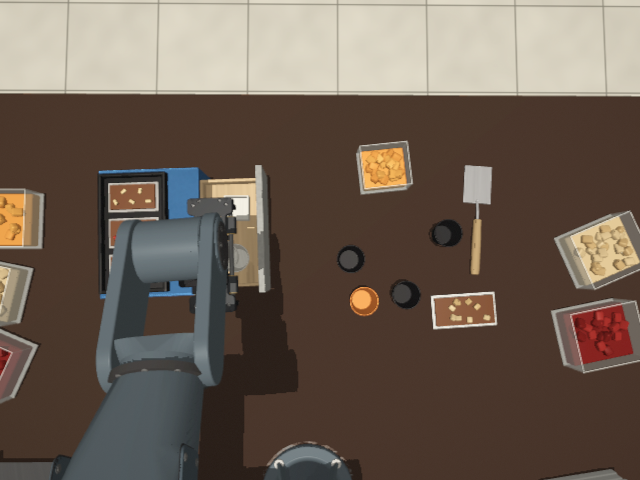

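Same-camera offset is only about 1 mm on each axis. I correct it and lower.

```bash
python3 -m inch '[{"ax":0,"ay":0,"az":0,"dx":1,"dy":1,"dz":10,"gripper":50},{"ax":0,"ay":0,"az":0,"dx":0,"dy":0,"dz":20,"gripper":50},{"ax":0,"ay":0,"az":0,"dx":0,"dy":0,"dz":20,"gripper":50},{"ax":0,"ay":0,"az":0,"dx":0,"dy":0,"dz":20,"gripper":50},{"ax":0,"ay":0,"az":0,"dx":0,"dy":0,"dz":15,"gripper":50},{"ax":0,"ay":0,"az":0,"dx":0,"dy":0,"dz":8,"gripper":50},{"ax":0,"ay":0,"az":0,"dx":0,"dy":0,"dz":0,"gripper":50},{"ax":0,"ay":0,"az":0,"dx":0,"dy":0,"dz":0,"gripper":50}]'
python3 -m inch '[{"ax":0,"ay":0,"az":0,"dx":0,"dy":0,"dz":3,"gripper":50},{"ax":0,"ay":0,"az":0,"dx":0,"dy":0,"dz":3,"gripper":50},{"ax":0,"ay":0,"az":0,"dx":0,"dy":0,"dz":0,"gripper":50}]'
python3 - <<'E'
from h import *
c=snap('side','side6.png'); print(robot.get_obs()['position'],robot.get_obs()['ft_force'])
i=cv2.resize(c['img'][100:250,200:400],None,fx=4,fy=4,interpolation=cv2.INTER_CUBIC)
cv2.imwrite('pics/z6.png',i[:,:,::-1])
E
```

```text
time: 11.25
position: [0.5316, 0.159, 0.1177]
tool_rot: [0.693, 0.721, 0.0, 0.0]
ft_force: [0.2, 0.0, -0.2]
grip_width: 0.0629
time: 11.55
position: [0.5311, 0.1592, 0.1116]
tool_rot: [0.692, 0.721, 0.0, 0.0]
ft_force: [-0.7, 0.3, -0.5]
grip_width: 0.063
[0.53119232 0.15923098 0.1116886 ] [ 0.09916272  0.25979862 -1.51204237]
```

View pics/z6.png

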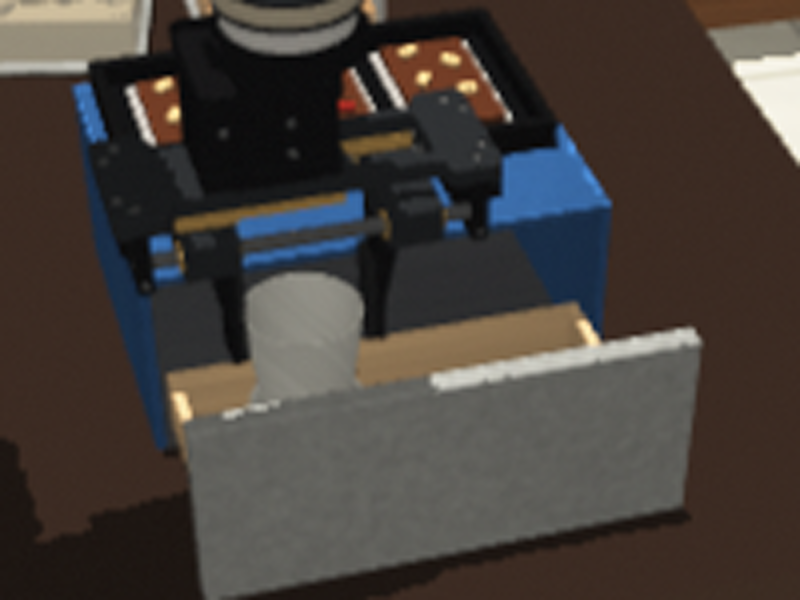

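The mould's foot is at the lower mould's rim (zoom (305,385)), aligned, and the gripper is clear of the shell. I continue in small steps, watching the force.

```bash
python3 -m inch '[{"ax":0,"ay":0,"az":0,"dx":0,"dy":0,"dz":3,"gripper":50},{"ax":0,"ay":0,"az":0,"dx":0,"dy":0,"dz":3,"gripper":50},{"ax":0,"ay":0,"az":0,"dx":0,"dy":0,"dz":3,"gripper":50},{"ax":0,"ay":0,"az":0,"dx":0,"dy":0,"dz":0,"gripper":50}]'
python3 -m inch '[{"ax":0,"ay":0,"az":0,"dx":0,"dy":0,"dz":3,"gripper":50},{"ax":0,"ay":0,"az":0,"dx":0,"dy":0,"dz":3,"gripper":50},{"ax":0,"ay":0,"az":0,"dx":0,"dy":0,"dz":3,"gripper":50},{"ax":0,"ay":0,"az":0,"dx":0,"dy":0,"dz":0,"gripper":50}]'
```

```text
time: 12.0
position: [0.5308, 0.1592, 0.102]
tool_rot: [0.692, 0.721, -0.0, -0.0]
ft_force: [-0.3, 0.3, -1.6]
grip_width: 0.0627
time: 12.4
position: [0.5308, 0.1591, 0.093]
tool_rot: [0.692, 0.721, -0.0, -0.0]
ft_force: [-0.5, 0.3, -0.7]
grip_width: 0.0627
```

```bash
python3 -m inch '[{"ax":0,"ay":0,"az":0,"dx":0,"dy":0,"dz":2,"gripper":50},{"ax":0,"ay":0,"az":0,"dx":0,"dy":0,"dz":2,"gripper":50},{"ax":0,"ay":0,"az":0,"dx":0,"dy":0,"dz":0,"gripper":50}]'
python3 -m inch '[{"ax":0,"ay":0,"az":0,"dx":0,"dy":0,"dz":1.5,"gripper":50},{"ax":0,"ay":0,"az":0,"dx":0,"dy":0,"dz":0,"gripper":50}]'
python3 -m inch '[{"ax":0,"ay":0,"az":0,"dx":0,"dy":0,"dz":1,"gripper":50},{"ax":0,"ay":0,"az":0,"dx":0,"dy":0,"dz":0,"gripper":50}]'
```

```text
time: 12.7
position: [0.531, 0.1592, 0.0893]
tool_rot: [0.692, 0.721, -0.0, -0.0]
ft_force: [-0.4, 0.2, -1.9]
grip_width: 0.0628
time: 12.9
position: [0.5311, 0.1592, 0.0879]
tool_rot: [0.692, 0.721, -0.0, -0.0]
ft_force: [-0.5, -0.8, -2.2]
grip_width: 0.063
time: 13.1
position: [0.5312, 0.1592, 0.087]
tool_rot: [0.692, 0.721, -0.0, -0.0]
ft_force: [-0.2, -0.0, -1.3]
grip_width: 0.0628
```

```bash
for i in 1; do python3 -m inch '[{"ax":0,"ay":0,"az":0,"dx":0,"dy":0,"dz":1,"gripper":50},{"ax":0,"ay":0,"az":0,"dx":0,"dy":0,"dz":0,"gripper":50}]'; done
python3 -m inch '[{"ax":0,"ay":0,"az":0,"dx":0,"dy":0,"dz":1,"gripper":50},{"ax":0,"ay":0,"az":0,"dx":0,"dy":0,"dz":0,"gripper":50}]'
```

```text
time: 13.3
position: [0.5311, 0.1592, 0.086]
tool_rot: [0.692, 0.721, -0.0, -0.0]
ft_force: [-0.0, -0.0, -0.5]
grip_width: 0.0629
time: 13.5
position: [0.5312, 0.1592, 0.0849]
tool_rot: [0.692, 0.721, -0.0, -0.0]
ft_force: [0.7, 0.2, -0.6]
grip_width: 0.0629
```

```bash
python3 -m inch '[{"ax":0,"ay":0,"az":0,"dx":0,"dy":0,"dz":1,"gripper":50},{"ax":0,"ay":0,"az":0,"dx":0,"dy":0,"dz":0,"gripper":50},{"ax":0,"ay":0,"az":0,"dx":0,"dy":0,"dz":0,"gripper":50}]'
python3 -m inch '[{"ax":0,"ay":0,"az":0,"dx":0,"dy":0,"dz":1,"gripper":50},{"ax":0,"ay":0,"az":0,"dx":0,"dy":0,"dz":0,"gripper":50},{"ax":0,"ay":0,"az":0,"dx":0,"dy":0,"dz":0,"gripper":50}]'
```

```text
time: 13.8
position: [0.5312, 0.1592, 0.084]
tool_rot: [0.692, 0.721, -0.0, -0.0]
ft_force: [0.5, -0.7, -1.9]
grip_width: 0.0631
time: 14.1
position: [0.5312, 0.1592, 0.083]
tool_rot: [0.692, 0.721, -0.0, -0.0]
ft_force: [-0.2, 0.8, -0.7]
grip_width: 0.063
```

```bash
python3 -m inch '[{"ax":0,"ay":0,"az":0,"dx":0,"dy":0,"dz":1,"gripper":50},{"ax":0,"ay":0,"az":0,"dx":0,"dy":0,"dz":0,"gripper":50},{"ax":0,"ay":0,"az":0,"dx":0,"dy":0,"dz":0,"gripper":50}]'
python3 -m inch '[{"ax":0,"ay":0,"az":0,"dx":0,"dy":0,"dz":1,"gripper":50},{"ax":0,"ay":0,"az":0,"dx":0,"dy":0,"dz":0,"gripper":50},{"ax":0,"ay":0,"az":0,"dx":0,"dy":0,"dz":0,"gripper":50}]'
```

```text
time: 14.4
position: [0.5313, 0.1592, 0.082]
tool_rot: [0.692, 0.721, 0.0, 0.0]
ft_force: [0.6, 0.1, -1.0]
grip_width: 0.0628
time: 14.7
position: [0.5313, 0.1592, 0.081]
tool_rot: [0.692, 0.721, 0.0, 0.0]
ft_force: [0.8, 0.4, -0.8]
grip_width: 0.063
```

```bash
python3 -m inch '[{"ax":0,"ay":0,"az":0,"dx":0,"dy":0,"dz":1,"gripper":50},{"ax":0,"ay":0,"az":0,"dx":0,"dy":0,"dz":0,"gripper":50},{"ax":0,"ay":0,"az":0,"dx":0,"dy":0,"dz":0,"gripper":50}]'
python3 -m inch '[{"ax":0,"ay":0,"az":0,"dx":0,"dy":0,"dz":0.7,"gripper":50},{"ax":0,"ay":0,"az":0,"dx":0,"dy":0,"dz":0,"gripper":50},{"ax":0,"ay":0,"az":0,"dx":0,"dy":0,"dz":0,"gripper":50}]'
python3 - <<'E'
from h import *
c=snap('side','side7.png'); print(robot.get_obs()['position'],robot.get_obs()['ft_force'])
i=cv2.resize(c['img'][100:250,200:400],None,fx=4,fy=4,interpolation=cv2.INTER_CUBIC)
cv2.imwrite('pics/z7.png',i[:,:,::-1])
E
```

```text
time: 15.0
position: [0.5313, 0.1592, 0.0801]
tool_rot: [0.692, 0.721, 0.0, 0.0]
ft_force: [-0.5, 0.8, -0.8]
grip_width: 0.063
time: 15.3
position: [0.5314, 0.1592, 0.0794]
tool_rot: [0.692, 0.721, 0.0, 0.0]
ft_force: [0.4, -0.5, -0.4]
grip_width: 0.0629
[0.53140648 0.15918949 0.07946569] [ 1.14981806 -0.18593187 -0.05239781]
```

View pics/z7.png

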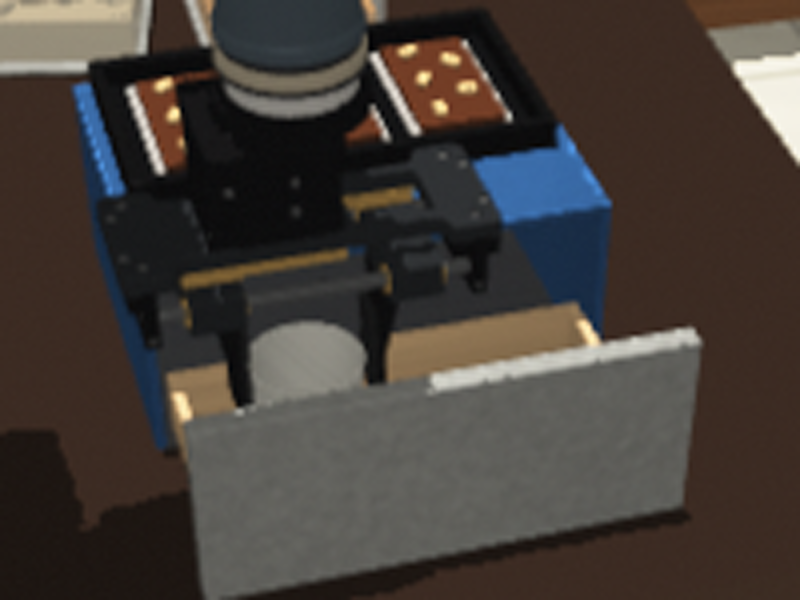

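```bash
python3 -m inch '[{"ax":0,"ay":0,"az":0,"dx":0,"dy":0,"dz":0.7,"gripper":50},{"ax":0,"ay":0,"az":0,"dx":0,"dy":0,"dz":0,"gripper":50},{"ax":0,"ay":0,"az":0,"dx":0,"dy":0,"dz":0,"gripper":50}]'
python3 -m inch '[{"ax":0,"ay":0,"az":0,"dx":0,"dy":0,"dz":0.7,"gripper":50},{"ax":0,"ay":0,"az":0,"dx":0,"dy":0,"dz":0,"gripper":50},{"ax":0,"ay":0,"az":0,"dx":0,"dy":0,"dz":0,"gripper":50}]'
```

```text
time: 15.65
position: [0.5314, 0.1592, 0.0789]
tool_rot: [0.692, 0.721, 0.0, 0.0]
ft_force: [0.7, -0.9, 1.4]
grip_width: 0.0629
time: 15.95
position: [0.5315, 0.1592, 0.0784]
tool_rot: [0.692, 0.721, 0.0, 0.0]
ft_force: [-1.4, -1.0, 5.2]
grip_width: 0.0631
```

Contact: 5–6 N at z 0.0784. I ease off by 1 mm and open.

```bash
python3 -m inch '[{"ax":0,"ay":0,"az":0,"dx":0,"dy":0,"dz":-0.8,"gripper":50},{"ax":0,"ay":0,"az":0,"dx":0,"dy":0,"dz":0,"gripper":50}]'
python3 -m inch '[{"ax":0,"ay":0,"az":0,"dx":0,"dy":0,"dz":0,"gripper":76},{"ax":0,"ay":0,"az":0,"dx":0,"dy":0,"dz":0,"gripper":80},{"ax":0,"ay":0,"az":0,"dx":0,"dy":0,"dz":0,"gripper":88},{"ax":0,"ay":0,"az":0,"dx":0,"dy":0,"dz":0,"gripper":96},{"ax":0,"ay":0,"az":0,"dx":0,"dy":0,"dz":0,"gripper":96},{"ax":0,"ay":0,"az":0,"dx":0,"dy":0,"dz":0,"gripper":96}]'
python3 - <<'E'
from h import *
c=snap('side','side8.png'); print(robot.get_obs()['position'],robot.get_obs()['ft_force'])
i=cv2.resize(c['img'][100:250,200:400],None,fx=4,fy=4,interpolation=cv2.INTER_CUBIC)
cv2.imwrite('pics/z8.png',i[:,:,::-1])
E
```

```text
time: 16.15
position: [0.5311, 0.1592, 0.0785]
tool_rot: [0.693, 0.721, -0.0, -0.0]
ft_force: [0.2, -0.3, 1.0]
grip_width: 0.0628
time: 16.75
position: [0.5312, 0.1592, 0.0787]
tool_rot: [0.692, 0.721, -0.0, -0.0]
ft_force: [-0.0, 0.8, -0.0]
grip_width: 0.0832
[0.53115888 0.15917689 0.07872804] [1.12568506 0.25231575 0.21521679]
```

View pics/z8.png

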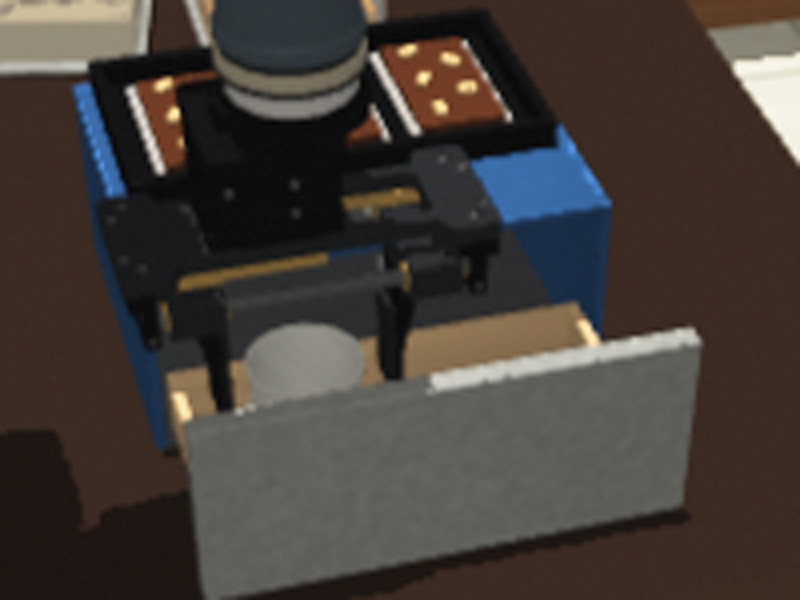

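Released; the mould stands in the other with the fingers clear of it. I rise straight up and back off in front of the drawer.

```bash
python3 -m inch '[{"ax":0,"ay":0,"az":0,"dx":0,"dy":0,"dz":-5,"gripper":100},{"ax":0,"ay":0,"az":0,"dx":0,"dy":0,"dz":-15,"gripper":100},{"ax":0,"ay":0,"az":0,"dx":0,"dy":0,"dz":-30,"gripper":100},{"ax":0,"ay":0,"az":0,"dx":0,"dy":0,"dz":-40,"gripper":100},{"ax":0,"ay":0,"az":0,"dx":0,"dy":0,"dz":-25,"gripper":0},{"ax":0,"ay":0,"az":0,"dx":-30,"dy":10,"dz":0,"gripper":0},{"ax":0,"ay":0,"az":0,"dx":-35,"dy":15,"dz":0,"gripper":0},{"ax":0,"ay":0,"az":0,"dx":-35,"dy":15,"dz":0,"gripper":0}]'
python3 -m inch '[{"ax":0,"ay":0,"az":0,"dx":-35,"dy":15,"dz":0,"gripper":0},{"ax":0,"ay":0,"az":0,"dx":-25,"dy":4,"dz":30,"gripper":0},{"ax":0,"ay":0,"az":0,"dx":0,"dy":0,"dz":30,"gripper":0},{"ax":0,"ay":0,"az":0,"dx":0,"dy":0,"dz":30,"gripper":0},{"ax":0,"ay":0,"az":0,"dx":0,"dy":0,"dz":0,"gripper":0}]'
python3 - <<'E'
from fit import *
c=snap('side','side9.png'); c=snap('top','top9.png'); P=pts(c)
for lo,hi in((.063,.08),(.09,.112)):
    Q=P[225:290,200:258].reshape(-1,3); Q=Q[(Q[:,2]>lo)&(Q[:,2]<hi)&(np.linalg.norm(Q[:,:2]-[.53,.16],axis=1)<.045)]
    print(len(Q), (fitcirc(Q),Q[:,2].max(),Q[:,2].mean()) if len(Q)>5 else '')
E
```

```text
time: 17.6
position: [0.5756, 0.0603, 0.1948]
tool_rot: [0.692, 0.722, 0.0, 0.001]
ft_force: [0.1, 0.5, -0.1]
grip_width: 0.0625
time: 18.1
position: [0.5934, 0.0018, 0.1002]
tool_rot: [0.693, 0.721, -0.003, -0.004]
ft_force: [-1.3, 0.2, -0.1]
grip_width: 0.0229
107 ((array([0.52852246, 0.16015362]), np.float64(0.02754596824397783)), np.float64(0.07974440518462977), np.float64(0.07114764427289752))
106 ((array([0.52845416, 0.16151351]), np.float64(0.03025335720645666)), np.float64(0.09886629537103153), np.float64(0.09474300074785974))
```

View pics/side9.png

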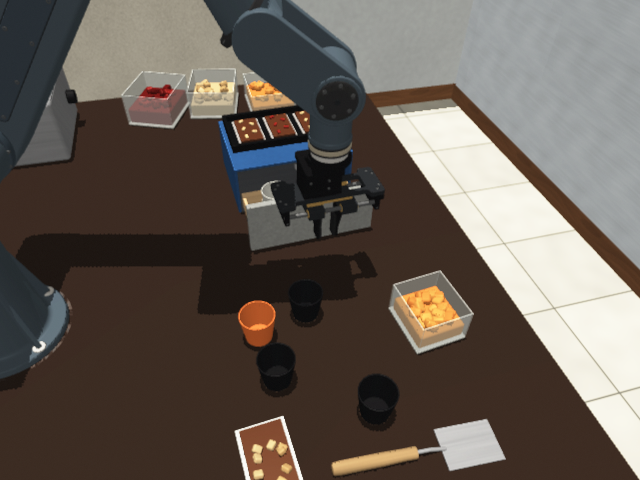

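View pics/top9.png

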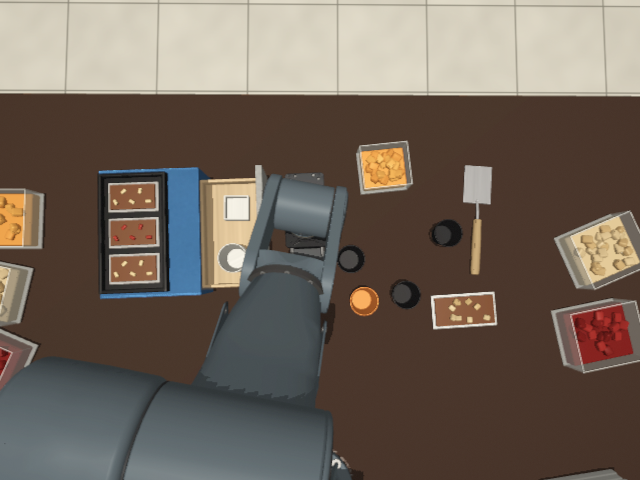

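Side/top views: the mould stands in the drawer mould at top (235,258). The rim is at z≈0.097 (27 mm higher), with the axis within 1 mm. Next I push the drawer in gently.

```bash
python3 -m inch '[{"ax":0,"ay":0,"az":0,"dx":20,"dy":0,"dz":8,"gripper":0},{"ax":0,"ay":0,"az":0,"dx":30,"dy":0,"dz":2,"gripper":0},{"ax":0,"ay":0,"az":0,"dx":15,"dy":0,"dz":0,"gripper":0},{"ax":0,"ay":0,"az":0,"dx":5,"dy":0,"dz":0,"gripper":0},{"ax":0,"ay":0,"az":0,"dx":2,"dy":0,"dz":0,"gripper":0},{"ax":0,"ay":0,"az":0,"dx":2,"dy":0,"dz":0,"gripper":0},{"ax":0,"ay":0,"az":0,"dx":2,"dy":0,"dz":0,"gripper":0},{"ax":0,"ay":0,"az":0,"dx":2,"dy":0,"dz":0,"gripper":0}]' 20
python3 -m inch '[{"ax":0,"ay":0,"az":0,"dx":2,"dy":0,"dz":0,"gripper":0},{"ax":0,"ay":0,"az":0,"dx":2,"dy":0,"dz":0,"gripper":0},{"ax":0,"ay":0,"az":0,"dx":2,"dy":0,"dz":0,"gripper":0},{"ax":0,"ay":0,"az":0,"dx":3,"dy":0,"dz":0,"gripper":0},{"ax":0,"ay":0,"az":0,"dx":3,"dy":0,"dz":0,"gripper":0},{"ax":0,"ay":0,"az":0,"dx":3,"dy":0,"dz":0,"gripper":0}]'
```

```text
time: 19.0
position: [0.5937, 0.079, 0.0938]
tool_rot: [0.693, 0.721, -0.0, 0.0]
ft_force: [-0.6, 0.4, 0.5]
grip_width: 0.0003
time: 19.6
position: [0.593, 0.0947, 0.0937]
tool_rot: [0.692, 0.721, -0.0, 0.0]
ft_force: [1.0, -4.1, -0.4]
grip_width: 0.0007
```

Contact made. I continue at 40 mm/s.

```bash
python3 -m inch '[{"ax":0,"ay":0,"az":0,"dx":4,"dy":0,"dz":0,"gripper":0},{"ax":0,"ay":0,"az":0,"dx":4,"dy":0,"dz":0,"gripper":0},{"ax":0,"ay":0,"az":0,"dx":4,"dy":0,"dz":0,"gripper":0},{"ax":0,"ay":0,"az":0,"dx":4,"dy":0,"dz":0,"gripper":0},{"ax":0,"ay":0,"az":0,"dx":4,"dy":0,"dz":0,"gripper":0},{"ax":0,"ay":0,"az":0,"dx":4,"dy":0,"dz":0,"gripper":0},{"ax":0,"ay":0,"az":0,"dx":4,"dy":0,"dz":0,"gripper":0},{"ax":0,"ay":0,"az":0,"dx":4,"dy":0,"dz":0,"gripper":0}]'
python3 -m inch '[{"ax":0,"ay":0,"az":0,"dx":4,"dy":0,"dz":0,"gripper":0},{"ax":0,"ay":0,"az":0,"dx":4,"dy":0,"dz":0,"gripper":0},{"ax":0,"ay":0,"az":0,"dx":4,"dy":0,"dz":0,"gripper":0},{"ax":0,"ay":0,"az":0,"dx":4,"dy":0,"dz":0,"gripper":0},{"ax":0,"ay":0,"az":0,"dx":4,"dy":0,"dz":0,"gripper":0},{"ax":0,"ay":0,"az":0,"dx":4,"dy":0,"dz":0,"gripper":0},{"ax":0,"ay":0,"az":0,"dx":4,"dy":0,"dz":0,"gripper":0},{"ax":0,"ay":0,"az":0,"dx":4,"dy":0,"dz":0,"gripper":0}]'
python3 -m inch '[{"ax":0,"ay":0,"az":0,"dx":4,"dy":0,"dz":0,"gripper":0},{"ax":0,"ay":0,"az":0,"dx":4,"dy":0,"dz":0,"gripper":0},{"ax":0,"ay":0,"az":0,"dx":4,"dy":0,"dz":0,"gripper":0},{"ax":0,"ay":0,"az":0,"dx":3,"dy":0,"dz":0,"gripper":0},{"ax":0,"ay":0,"az":0,"dx":3,"dy":0,"dz":0,"gripper":0},{"ax":0,"ay":0,"az":0,"dx":3,"dy":0,"dz":0,"gripper":0}]'
```

```text
time: 20.4
position: [0.5917, 0.1269, 0.0937]
tool_rot: [0.692, 0.721, 0.0, 0.0]
ft_force: [1.6, -3.5, -1.2]
grip_width: 0.0003
time: 21.2
position: [0.5905, 0.1589, 0.0937]
tool_rot: [0.692, 0.721, 0.0, 0.0]
ft_force: [3.3, -4.0, -3.0]
grip_width: 0.0004
time: 21.8
position: [0.5896, 0.1797, 0.0938]
tool_rot: [0.692, 0.721, 0.0, 0.0]
ft_force: [2.8, -3.9, -2.6]
grip_width: 0.0005
```

```bash
python3 -m inch '[{"ax":0,"ay":0,"az":0,"dx":3,"dy":0,"dz":0,"gripper":0},{"ax":0,"ay":0,"az":0,"dx":3,"dy":0,"dz":0,"gripper":0},{"ax":0,"ay":0,"az":0,"dx":3,"dy":0,"dz":0,"gripper":0},{"ax":0,"ay":0,"az":0,"dx":2.5,"dy":0,"dz":0,"gripper":0},{"ax":0,"ay":0,"az":0,"dx":2,"dy":0,"dz":0,"gripper":0},{"ax":0,"ay":0,"az":0,"dx":2,"dy":0,"dz":0,"gripper":0}]'
python3 -m inch '[{"ax":0,"ay":0,"az":0,"dx":2,"dy":0,"dz":0,"gripper":0},{"ax":0,"ay":0,"az":0,"dx":1.5,"dy":0,"dz":0,"gripper":0},{"ax":0,"ay":0,"az":0,"dx":1.5,"dy":0,"dz":0,"gripper":0}]'
```

```text
time: 22.4
position: [0.589, 0.1951, 0.0938]
tool_rot: [0.692, 0.721, 0.0, 0.0]
ft_force: [2.4, -4.3, -1.7]
grip_width: 0.0006
time: 22.7
position: [0.5888, 0.2001, 0.0938]
tool_rot: [0.692, 0.721, 0.0, 0.0]
ft_force: [3.4, -3.8, -2.5]
grip_width: 0.0005
```

```bash
python3 -m inch '[{"ax":0,"ay":0,"az":0,"dx":1.5,"dy":0,"dz":0,"gripper":0},{"ax":0,"ay":0,"az":0,"dx":1.5,"dy":0,"dz":0,"gripper":0}]'
python3 -m inch '[{"ax":0,"ay":0,"az":0,"dx":1,"dy":0,"dz":0,"gripper":0},{"ax":0,"ay":0,"az":0,"dx":0,"dy":0,"dz":0,"gripper":0}]'
```

```text
time: 22.9
position: [0.5887, 0.2015, 0.0938]
tool_rot: [0.692, 0.722, -0.001, 0.001]
ft_force: [3.2, -11.1, -1.5]
grip_width: 0.0006
time: 23.1
position: [0.5888, 0.2015, 0.0939]
tool_rot: [0.692, 0.722, -0.002, 0.002]
ft_force: [1.9, -11.5, -1.4]
grip_width: 0.0003
```

It is at the stop with 11.5 N. I back off smoothly.

```bash
python3 -m inch '[{"ax":0,"ay":0,"az":0,"dx":-3,"dy":0,"dz":0,"gripper":0},{"ax":0,"ay":0,"az":0,"dx":-3,"dy":0,"dz":0,"gripper":0},{"ax":0,"ay":0,"az":0,"dx":-4,"dy":0,"dz":0,"gripper":0},{"ax":0,"ay":0,"az":0,"dx":-5,"dy":0,"dz":0,"gripper":0},{"ax":0,"ay":0,"az":0,"dx":-10,"dy":0,"dz":0,"gripper":0},{"ax":0,"ay":0,"az":0,"dx":-30,"dy":0,"dz":0,"gripper":0},{"ax":0,"ay":0,"az":0,"dx":-40,"dy":0,"dz":-20,"gripper":0},{"ax":0,"ay":0,"az":0,"dx":-40,"dy":0,"dz":-30,"gripper":0}]'
python3 -m inch '[{"ax":0,"ay":0,"az":0,"dx":-40,"dy":0,"dz":-30,"gripper":0},{"ax":0,"ay":0,"az":0,"dx":-40,"dy":0,"dz":-20,"gripper":0},{"ax":0,"ay":0,"az":0,"dx":-30,"dy":0,"dz":0,"gripper":0},{"ax":0,"ay":0,"az":0,"dx":-15,"dy":0,"dz":0,"gripper":0},{"ax":0,"ay":0,"az":0,"dx":0,"dy":0,"dz":0,"gripper":0},{"ax":0,"ay":0,"az":0,"dx":0,"dy":0,"dz":0,"gripper":0},{"ax":0,"ay":0,"az":0,"dx":0,"dy":0,"dz":0,"gripper":0},{"ax":0,"ay":0,"az":0,"dx":0,"dy":0,"dz":0,"gripper":0}]'
python3 - <<'E'
from fit import *
c=snap('side','side10.png'); c=snap('top','top10.png'); P=pts(c)
img=c['img'].astype(int); sat=img.max(-1)-img.min(-1)
m=(P[...,2]>.113)&(P[...,2]<.128)&(sat<25); m[:,:195]=0;m[:,235:]=0;m[:160]=0;m[300:]=0
print('front',cv2.minAreaRect(P[m][:,:2].astype(np.float32)*1000),'start y 208.31')
E
```

```text
time: 23.9
position: [0.5916, 0.0686, 0.1423]
tool_rot: [0.692, 0.722, -0.002, -0.003]
ft_force: [1.4, -0.5, 0.1]
grip_width: 0.0006
time: 24.7
position: [0.5987, -0.0539, 0.1932]
tool_rot: [0.692, 0.722, -0.0, -0.001]
ft_force: [1.1, 0.2, 0.3]
grip_width: 0.0005
front ((586.6182861328125, 208.15768432617188), (267.4857482910156, 14.998363494873047), 2.2701401710510254) start y 208.31
```

View pics/top10.png

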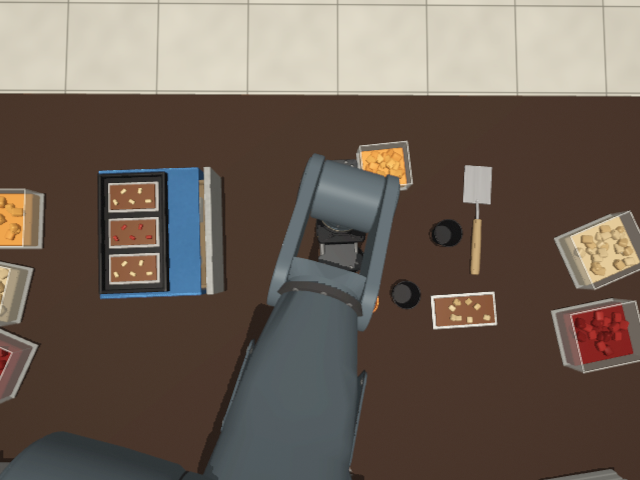

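View pics/side10.png

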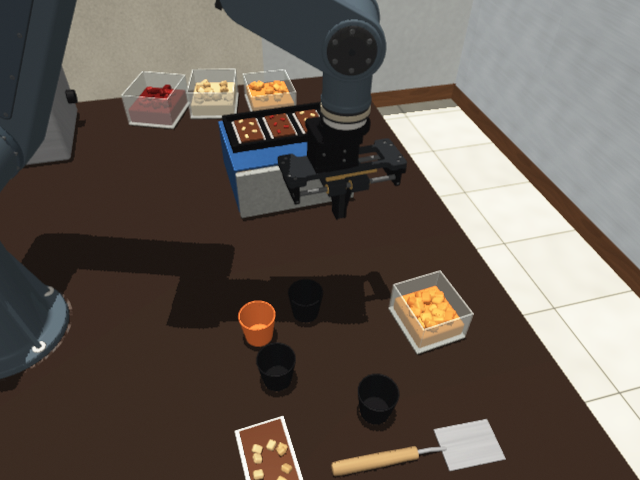

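The drawer front is back at its starting position (top column ≈212, within 0.2 mm). The tub, spatula and bar sit at their original pixels, and the arm touches nothing.

```bash
python3 -c "
from rig import robot
print(robot.hand_in())"
```

```text
the job is handed in; nothing more can be done
None
```

The job is finished and handed in at about 25 s of the 69 s limit; the hand-in reports no verdict. I pushed the drawer to its stop so it sprang open, set the metal mould in the drawer's mould and let go, then pushed the drawer to the stop again.

- **Placing the mould:** I lowered it in small steps to first contact, about 5–6 N, and eased off before opening the fingers. With the drawer still open, its rim was about 27 mm above the lower mould's, with the axes within about 1 mm.
- **Shutting the drawer:** It reached the stop with 11.5 N. After I backed off, the front was back within 0.2 mm of its starting position.
- **Other items:** The tub, spatula and chocolate bar were at their starting places in the last pictures, and the arm was clear of everything.

The moulds can't be seen with the drawer shut, so I couldn't check the stack after closing. I pushed in at no more than about 40 mm/s, with 3–4 N until the stop, to avoid disturbing it. No check failed. The two cameras differed by about 3 mm in absolute position, so I set the final alignment from positions measured within one camera.

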